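Rack the sanding blocks and shut the box

TASK

Put the sanding blocks away: slide each of the three loose ones across the bench and over the box's front lip, felt side down and without lifting it off the bench, so that every free compartment gets one block, lying flat behind the lip beside the one already there. When all four compartments are full, swing the lid down until it is fully shut. Leave the other things on the bench where they are.

Things in the scene. Friction and masses are not known exactly. Their poses are not given: they have to be found in the camera images.
- block_box: light wooden box fixed to the bench, 195 mm wide (its y), 156 mm front to back; frame on the bench under the middle of the compartments, x from open front to back, z up. Four compartments in a row along y, 47 mm apart, each 42 mm wide, 75 mm long (x = -37.5 to 37.5 mm); partitions 5 mm thick, 28 mm high with rounded front ends; back and end walls 34 mm high
- front_lip (a point): middle of the top inner edge of the lip along the box's front, 7 mm above the bench. In the box's x: a ramp rises from the bench at -73 mm to -47 mm, a flat top goes on to this edge at -37.5 mm, then it drops 5 mm to the compartment floors (2 mm above the bench): a block pushed in from the front climbs the ramp and drops behind the lip
- well0 (a point): centre of the floor of compartment 1, counted from the +y end of the box (the end nearest the robot), which already holds a block at the start; its x and y axes are the box's
- well1 (a point): centre of the floor of compartment 2, counted from the +y end of the box (the end nearest the robot), empty at the start; its x and y axes are the box's
- well2 (a point): centre of the floor of compartment 3, counted from the +y end of the box (the end nearest the robot), empty at the start; its x and y axes are the box's
- well3 (a point): centre of the floor of compartment 4, counted from the +y end of the box (the end nearest the robot), empty at the start; its x and y axes are the box's
- box_lid (a joint): angle of the lid (rad): 0 shut, grows as it opens, 2.05 fully open; a stiff hinge, it stays where it is left; it starts open, leaning back past upright
- lid_hinge (a point): middle of the hinge line, which runs along the box's y at its back top edge, x = +45.5 mm, 34.5 mm above the bench
- lid_edge (a point): middle of the lid's front edge on its outer (when shut, upper) face. The lid is a 7 mm board, 93 mm from hinge to this edge, 195 mm wide, with a 25 mm flap square to it on the inside that closes the front above the lip and bears a brass knob (16 mm across, 12 mm long). Shut, this point is 41.5 mm above the bench; open, the flap points forward and the knob up
- block_in: small brown wooden sanding block with a thin dark felt sole, 34 mm wide (its x) by 70 mm long (its y) by 28 mm high, about 50 g; origin at the centre of its underside; already lies in the compartment nearest the robot and stays there
- block_a: small brown wooden sanding block with a thin dark felt sole, 34 mm wide (its x) by 70 mm long (its y) by 28 mm high, about 50 g; origin at the centre of its underside; loose on the bench, its length roughly along the box's x
- block_b: small brown wooden sanding block with a thin dark felt sole, 34 mm wide (its x) by 70 mm long (its y) by 28 mm high, about 50 g; origin at the centre of its underside; loose on the bench, its length roughly along the box's x
- block_c: small brown wooden sanding block with a thin dark felt sole, 34 mm wide (its x) by 70 mm long (its y) by 28 mm high, about 50 g; origin at the centre of its underside; loose on the bench, its length roughly along the box's x
- beeswax: yellow wax cake, 38x58x17 mm, a bystander; origin at the centre of its underside
- rivet_tin: flat red tin, 72x106x27 mm, a bystander; origin at the centre of its underside
- spool_black: black thread spool, 43 mm across, 50 mm high, a bystander; origin at the centre of its underside
- spool_ochre: ochre thread spool, 43 mm across, 52 mm high, a bystander; origin at the centre of its underside
- cement_can: cement can with black cap, 66 mm across, 105 mm high, a bystander; origin at the centre of its underside
Not all that is in view belongs to the job. What is shaped like the block_a but blue is not meant.

How it is judged:
By the outcome, as a careful person would: the job done as asked, in the order asked, and still so for the second after the job is handed in, with the robot touching nothing.
It also fails if it takes over 70 s, if anything falls off the work surface, if the arm or the gripper's body presses on something with over 40 N, if the wrist force passes 120 N, or if a joint passes its speed limit or range.

ROBOT

A 7-joint arm with a two-finger parallel gripper is mounted at the origin on the work surface; the furniture and walls round the work are solid. World frame = base frame: x ahead of the robot, y to its left, z up, the work surface at z = 0. Lengths are in m, angles in rad, forces in N, time in s.
With the tool pointing down it reaches from about 0.425 to 0.825 m from the base axis. Payload 3.6 kg.
Tool frame: the origin (TCP) lies midway between the tips of the shut fingers; the grasp point (between the pads) lies 19 mm behind it; z points along the fingers, y is the line along which they close (so a half turn about z gives the same grasp; the last joint's range is limited). The gripper opens to 93 mm and grips with 3 to 60 N. Pads are 15 mm wide; open, the fingers measure 128 mm over their backs; the gripper's body (75 mm by 188 mm) begins 65 mm behind the grasp point.
Start: joints at [-1.232, 0.615, -0.013, 1.423, 0.008, 1.103, -0.04], TCP at [0.232, 0.607, 0.219] pointing down, gripper open.
Joint ranges: [-3.12, 3.12], [-0.3, 2.06], [-1.34, 1.32], [0.26, 2.42], [-1.36, 4.5], [0.01, 1.98], [-2.84, 2.84]. Speed limits (rad/s): [2.79, 2.79, 3.14, 3.14, 3.14, 3.14, 3.14].

INTERFACE

Orientations are given as a rotation vector (axis times angle).
In Python, from plant import manip gives the robot as it stands. The module is installed in compiled form; this text tells all that it offers. Calls block until the motion is done:
- manip.goto(position, orientation): joint-space move of the TCP to a pose.
- manip.movel(position, frame=None, rate=0.15, contact_N=None): straight line of the TCP; frame=None keeps the orientation; rate is the mean speed in m/s. With contact_N (N) it stops when the force on the tool has changed by that much, and returns True; else False.
- manip.goto_joints(angles): joint-space move.
- manip.gripper_to(opening, f_grip=None): opening from 0.0 (shut) to 1.0 (fully open); f_grip is the grip in N (None keeps the last); returns when the fingers have stopped.
- manip.dwell(seconds).
- manip.solve_ik(position, orientation): joint angles nearest the present ones, or None.
- manip.snapshot(name): name is "scene" or "top" or "wrist"; returns the picture (480x640x3 uint8, blue, green, red); there is no depth.
- manip.get_calibration(name): a dict with "intrinsics" (3x3 intrinsics, pixels), "position" and "rotation" of the camera in the world. Camera axes: x right, y up, looking along -z (the intrinsics and any distortion apply to the point x, -y, -z); pixel columns grow to the right and rows downward; lengths in m; the calibration is good to about 2 mm. A picture is of the moment at which its call begins: read the wrist's pose just before it. get_calibration takes no time and is no camera call; for the wrist camera it gives the pose at the moment of the call.
A pose or a line that the arm cannot do raises manip.MotionError and nothing moves.
- manip.job_done(): hands the job in; it is judged then, once.
Readings, each from a call of its own:
- manip.current_time_s(): time.
- manip.current_joint_positions(): joint angles.
- manip.current_qd(): joint speeds.
- manip.current_joint_efforts(): joint torques, N m.
- manip.current_ee_pos(): TCP position.
- manip.current_ee_rot(): TCP orientation.
- manip.current_force(): force on the tool from outside, world axes, zero at the start.
- manip.current_wrist_torque(): the same for the moment, N m.
- manip.current_gripper_width(): opening from 0.0 (shut) to 1.0 (fully open).
- manip.current_finger_force(): force on a finger pad.
Only numpy, scipy, OpenCV 4.12 (cv2) and the standard library are available. Lean on these libraries where they do the work, as an engineer would, in place of code of your own. Each camera call takes 0.05 s, during which the arm holds its last target. There are 200 camera calls.

## Working session

There is one attempt and no reset: what is moved stays moved. The work goes in short steps, each a Python script; the robot and the scene stay as the last script left them, time stands still between calls to the robot, and variables do not carry over. Pictures are saved under pics/ and viewed, at most 10 in all, crops included, and the job is handed in when it is done.

```bash
mkdir -p pics; python3 - <<'E'
from plant import manip
import cv2,numpy as np
for n in("scene","top"):
    cv2.imwrite(f"pics/{n}0.png",manip.snapshot(n)); c=manip.get_calibration(n); print(n,{k:np.round(v,4).tolist() if not isinstance(v,str) else v for k,v in c.items()})
print(manip.current_time_s(),manip.current_ee_rot(),manip.get_calibration("wrist"))
E
```

```text
scene {'intrinsics': [[458.7969, 0.0, 312.9317], [0.0, 458.7969, 238.1518], [0.0, 0.0, 1.0]], 'position': [-0.034, -0.5369, 0.8071], 'rotation': [0.6786, -0.2504, -0.6834]}
top {'intrinsics': [[552.0785, 0.0, 333.6624], [0.0, 552.0785, 239.0617], [0.0, 0.0, 1.0]], 'position': [0.3243, -0.0652, 1.2655], 'rotation': [0.0346, -0.0012, -1.5858]}
0.1 [-0.56962812 -3.089117    0.00358084] {'intrinsics': array([[415.27589824,   0.        , 322.60791451],
       [  0.        , 415.27589824, 238.97794906],
       [  0.        ,   0.        ,   1.        ]]), 'position': array([0.15690557, 0.63562848, 0.38368974]), 'rotation': array([-0.25761475, -0.17420872,  1.19582837])}
```

View pics/top0.png

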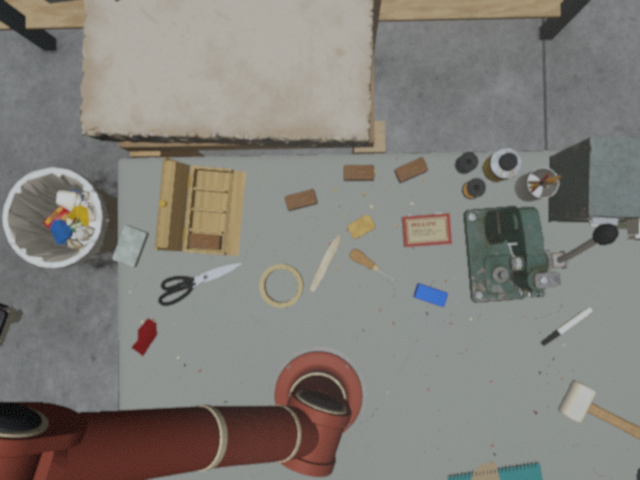

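View pics/scene0.png

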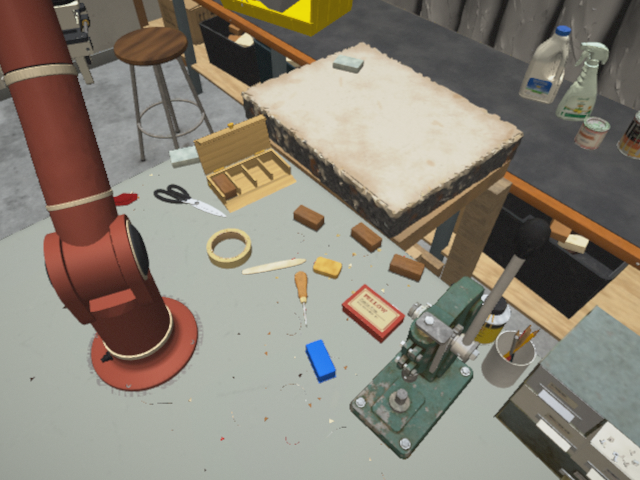

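The top view shows the box at about (205,210), opening to the right. The loose blocks are at (301,200), (359,173) and (411,170), and a raised slab sits just above them. The scene view shows the same blocks at (308,217), (366,236) and (406,267), with the slab's near corner at about (395,215). I'll zoom in on both.

```bash
python3 - <<'E'
import cv2
a=cv2.imread("pics/top0.png")[125:265,110:440]; b=cv2.imread("pics/scene0.png")[100:290,185:445]
cv2.imwrite("pics/c1.png",cv2.resize(a,None,fx=2.4,fy=2.4,interpolation=cv2.INTER_CUBIC))
cv2.imwrite("pics/c2.png",cv2.resize(b,None,fx=3,fy=3,interpolation=cv2.INTER_CUBIC))
E
```

```text
(no output)
```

View pics/c1.png

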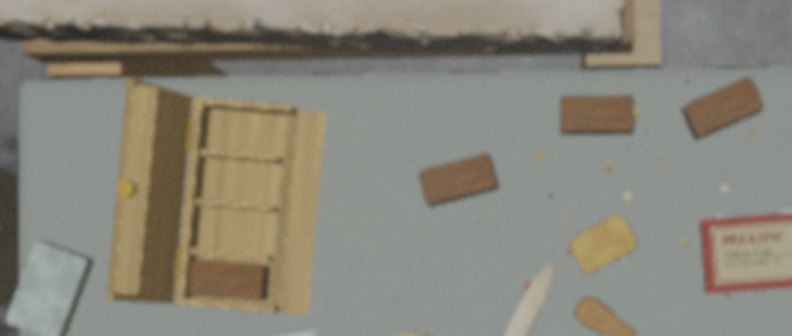

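View pics/c2.png

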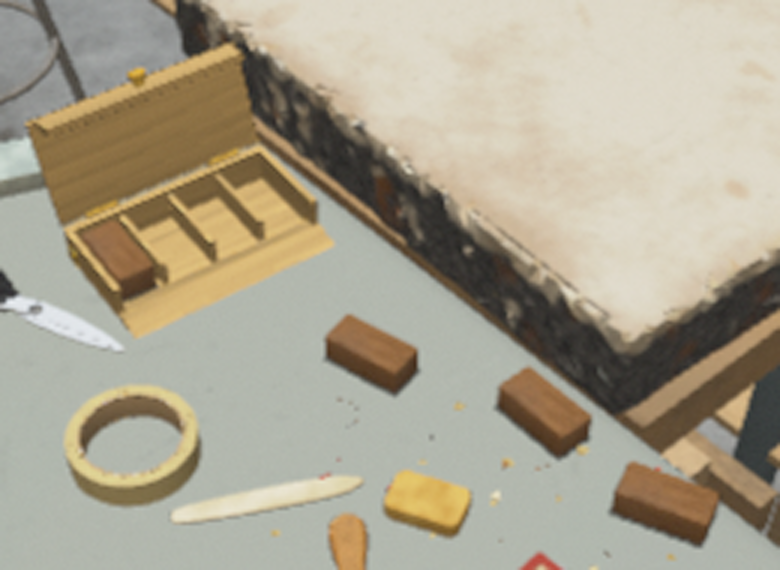

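The crops show the lid knob at c1 (127,188), c2 (138,77). The ramp corners are at c1 (326,112) and (307,313), and the slab corner is at c1 (632,45), c2 (625,350). I also have the top corners of each block. Next I'll triangulate these points.

```bash
cat >h.py <<'E'
from plant import manip
import numpy as np,cv2
from scipy.spatial.transform import Rotation as R
from scipy.optimize import least_squares
def proj(c,P):
    p=(np.atleast_2d(P)-c["position"])@R.from_rotvec(c["rotation"]).as_matrix()
    p=p*[1,-1,-1]; q=p@np.array(c["intrinsics"]).T; return q[:,:2]/q[:,2:]
def tri(obs):
    r=least_squares(lambda P:np.concatenate([proj(c,P)[0]-u for c,u in obs]),[.45,.2,.03]); return r.x,np.abs(r.fun).max()
T=manip.get_calibration("top");S=manip.get_calibration("scene")
E
python3 - <<'E'
from h import *
f=lambda a,b:tri([(T,np.array(a)/2.4+[110,125]),(S,np.array(b)/3+[185,100])])
pts=dict(slab=((632,45),(625,350)),knob=((127,188),(138,77)),rampF=((326,112),(333,242)),rampN=((307,313),(137,335)),backF=((193,98),(262,148)),backN=((177,303),(68,232)),
lidF=((132,80),(238,45)),lidN=((110,298),(30,123)))
for i,(A,B) in enumerate([([(420,172),(488,153),(497,187),(429,205)],[(348,316),(417,350),(396,378),(326,344)]),([(562,96),(634,96),(634,133),(562,133)],[(525,368),(590,412),(563,440),(499,393)]),([(684,110),(751,78),(763,104),(697,138)],[(630,463),(717,490),(700,522),(614,495)])]):
    for j in range(4): pts[f"b{i}{j}"]=(A[j],B[j])
    P=np.array([f(a,b)[0] for a,b in zip(A,B)]);d=P[0]+P[3]-P[1]-P[2]; print(i,P.mean(0).round(4),np.degrees(np.arctan2(-d[0],d[1])).round(1),np.linalg.norm(d/2).round(4))
for k,v in pts.items():
    x,e=f(*v); print(k,x.round(4),round(e,1))
E
```

```text
0 [0.4433 0.0332 0.0214] 14.2 0.0667
1 [ 0.5015 -0.0989  0.025 ] -1.5 0.0683
2 [ 0.5054 -0.2162  0.0267] 24.3 0.066
slab [ 0.5559 -0.1277  0.0683] 1.2
knob [0.4303 0.3116 0.13  ] 0.3
rampF [0.5109 0.1616 0.0032] 0.3
rampN [0.3196 0.1814 0.0027] 0.3
backF [0.525  0.2824 0.025 ] 0.8
backN [0.3318 0.2986 0.0272] 0.8
lidF [0.5271 0.3095 0.1181] 1.1
lidN [0.3361 0.3302 0.12  ] 0.6
b00 [0.4502 0.0694 0.0233] 0.0
b01 [0.4669 0.0052 0.0236] 0.0
b02 [ 0.436  -0.0034  0.0206] 0.5
b03 [0.4199 0.0615 0.018 ] 0.3
b10 [ 0.5185 -0.0643  0.0232] 0.6
b11 [ 0.5167 -0.1322  0.032 ] 0.2
b12 [ 0.4845 -0.1334  0.0259] 0.8
b13 [ 0.4861 -0.0655  0.0189] 0.5
b20 [ 0.5053 -0.1806  0.0263] 0.9
b21 [ 0.5316 -0.2413  0.0317] 0.1
b22 [ 0.5063 -0.2511  0.0264] 1.1
b23 [ 0.4785 -0.1919  0.0225] 0.4
```

```bash
cat >>h.py <<'E'
def ori(a,s=1,tx=0,ty=0):
    """tool down; a: yaw of 'forward' (push/length) direction in the bench; tool y = s*(left normal... horizontal perpendicular). tx: roll about forward, ty: pitch about perp"""
    f=np.array([np.cos(a),np.sin(a),0]); p=np.array([-np.sin(a),np.cos(a),0])
    y=s*p; z=np.array([0,0,-1.]); x=np.cross(y,z)
    return (R.from_rotvec(f*tx)*R.from_rotvec(p*ty)*R.from_matrix(np.c_[x,y,z])).as_rotvec()
O=np.array([.4228,.2441]);A=np.arctan2(.995,.103)
def bw(x,y,z=0): return np.r_[O+x*np.array([np.cos(A),np.sin(A)])+y*np.array([-np.sin(A),np.cos(A)]),z]
E
python3 - <<'E'
from h import *
c=manip.get_calibration("wrist");Rt=R.from_rotvec(manip.current_ee_rot())
print("cam in tool",Rt.inv().apply(c["position"]-manip.current_ee_pos()),"look",Rt.inv().apply(-R.from_rotvec(c["rotation"]).as_matrix()[:,2]), "toolx,y",Rt.as_matrix().round(2).tolist())
def t(n,p,a,**k):
    for s in(1,-1):
        q=manip.solve_ik(p,ori(a,s,**k)); print(n,k,s,None if q is None else np.round(q,2))
for w,y in((1,.0235),(2,-.0235),(3,-.0705)):
  for x in(-.16,-.115,-.04):
    t(f"w{w} {x}",bw(x,y,.009),A)
for tx in(.2,.35,-.2): t("w1 -.16",bw(-.16,.0235,.009),A,tx=tx)
for ty in(.2,.35,-.2): t("w1 -.16",bw(-.16,.0235,.009),A,ty=ty)
for n,p,a in(("A",(.4433,.0332,.006),14.2),("B",(.5015,-.0989,.006),-1.5),("C",(.5054,-.2162,.006),24.3)): t(n,p,np.pi/2+np.radians(a))
t("lid",bw(.13,0,.095),A);t("lid2",bw(-.03,0,.0415),A);t("view",(.42,.1,.25),A)
E
```

```text
cam in tool [ 8.01616428e-02  1.05176237e-04 -1.66092701e-01] look [-2.88427249e-01 -3.98217692e-04  9.57501730e-01] toolx,y [[-0.93, 0.36, -0.0], [0.36, 0.93, -0.0], [-0.0, -0.0, -1.0]]
w1 -0.16 {} 1 [-0.09  0.66 -0.27  2.33  0.76  0.24  1.99]
w1 -0.16 {} -1 [-0.33  0.65  0.07  2.33 -0.27  0.17 -0.11]
w1 -0.115 {} 1 [-0.2   0.67 -0.26  2.28  0.66  0.26  1.99]
w1 -0.115 {} -1 [-0.45  0.66  0.1   2.29 -0.31  0.21 -0.17]
w1 -0.04 {} 1 [-0.32  0.69 -0.31  2.18  0.61  0.35  1.9 ]
w1 -0.04 {} -1 [-0.63  0.68  0.15  2.19 -0.34  0.29 -0.3 ]
w2 -0.16 {} 1 [-0.03  0.69 -0.31  2.21  0.64  0.33  2.16]
w2 -0.16 {} -1 [-0.33  0.67  0.13  2.21 -0.31  0.27 -0.03]
w2 -0.115 {} 1 [-0.11  0.7  -0.33  2.17  0.62  0.37  2.09]
w2 -0.115 {} -1 [-0.44  0.68  0.16  2.18 -0.34  0.3  -0.1 ]
w2 -0.04 {} 1 [-0.23  0.73 -0.36  2.07  0.58  0.44  1.99]
w2 -0.04 {} -1 [-0.6   0.71  0.19  2.09 -0.34  0.37 -0.24]
w3 -0.16 {} 1 [ 0.04  0.73 -0.36  2.08  0.6   0.43  2.24]
w3 -0.16 {} -1 [-0.33  0.71  0.19  2.09 -0.35  0.37  0.04]
w3 -0.115 {} 1 [-0.05  0.74 -0.37  2.05  0.58  0.46  2.17]
w3 -0.115 {} -1 [-0.43  0.72  0
[... 807 characters left out ...]
1 -.16 {'ty': -0.2} -1 [ 0.06  0.67 -0.27  2.37 -0.4   0.08  0.15]
A {} 1 [ 0.14  0.71 -0.4   2.19  0.75  0.38  2.51]
A {} -1 [-0.18  0.68  0.09  2.2  -0.21  0.27  0.33]
B {} 1 [ 0.44  0.77 -0.44  2.01  0.65  0.51  2.64]
B {} -1 [ 0.07  0.73  0.13  2.02 -0.22  0.41  0.34]
C {} 1 [-0.24  1.09  1.13  1.92 -1.21  1.03 -1.25]
C {} -1 [ 0.31  0.76  0.09  1.91 -0.14  0.48  0.92]
lid {} 1 [-0.46  0.69 -0.46  1.78  0.41  0.78  1.91]
lid {} -1 [-0.91  0.66  0.25  1.79 -0.23  0.72 -0.63]
lid2 {} 1 [-0.26  0.66 -0.39  2.1   0.52  0.48  2.  ]
lid2 {} -1 [-0.66  0.64  0.22  2.11 -0.32  0.42 -0.3 ]
view {} 1 [-0.05  0.25 -0.3   1.96  0.09  0.94  2.65]
view {} -1 [-0.64  0.26  0.45  1.97 -0.14  0.94 -0.22]
```

```bash
python3 - <<'E'
from h import *
import pickle
d={}
for i,p in enumerate([(.43,.20,.22),(.47,-.06,.25)]):
    manip.goto(p,ori(A,-1)); manip.dwell(.2)
    d[i]=manip.get_calibration("wrist"); im=manip.snapshot("wrist"); cv2.imwrite(f"pics/w{i}.png",im)
pickle.dump(d,open("w.pkl","wb")); print(manip.current_time_s(),manip.current_ee_pos())
E
```

```text
3.2917 [ 0.47011403 -0.05856897  0.2497628 ]
```

View pics/w0.png

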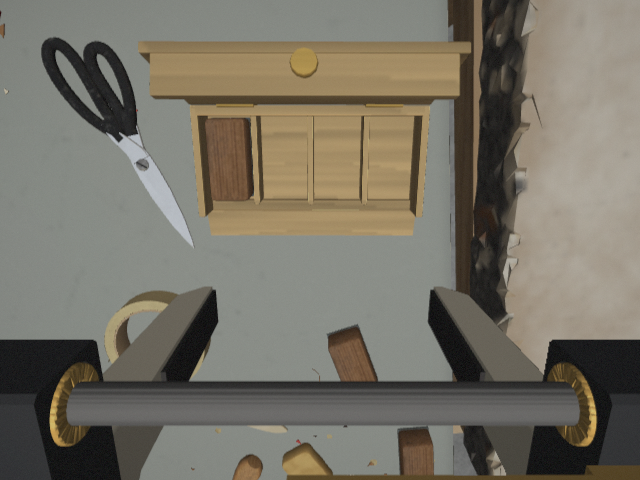

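View pics/w1.png

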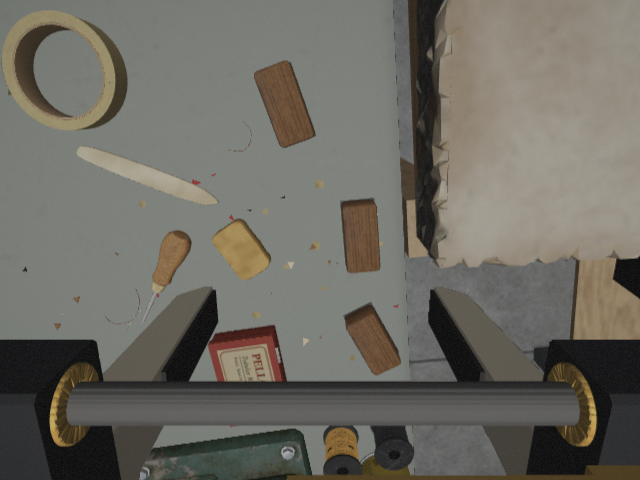

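The wrist view w0 shows the box square to the picture. Its ramp corners are at (211,235) and (413,235), and the partition front ends are at columns 258, 310 and 364 near row 203. View w1 shows the blocks centred at about A (285,103), B (361,238) and C (374,340). I'll fit poses to these.

```bash
python3 - <<'E'
from h import *
import pickle
d=pickle.load(open("w.pkl","rb"))
L=np.array([[-.073,.0975,.0],[-.073,-.0975,.0],[-.0375,.047,.028],[-.0375,0,.028],[-.0375,-.047,.028],[.0375,.047,.028],[.0375,0,.028],[.0375,-.047,.028]])
U=np.array([(211,235),(413,235),(258,203),(310,203),(364,203),(257,117),(311,117),(366,117)])
def W(v,L): c,s=np.cos(v[2]),np.sin(v[2]); return np.c_[v[0]+c*L[:,0]-s*L[:,1],v[1]+s*L[:,0]+c*L[:,1],L[:,2]]
r=least_squares(lambda v:(proj(d[0],W(v,L))-U).ravel(),[*O,A],loss="soft_l1"); print("box",r.x.round(4),A,(proj(d[0],W(r.x,L))-U).round(1).tolist())
for U1 in ([(254,72),(289,60),(315,133),(280,147)],[(342,207),(376,205),(380,270),(347,272)],[(346,317),(373,304),(400,358),(376,374)]):
    Lb=np.array([[.035,.017,.028],[.035,-.017,.028],[-.035,-.017,.028],[-.035,.017,.028]])
    r=least_squares(lambda v:(proj(d[1],W(v,Lb))-U1).ravel(),[.45,0,1.6]); print(r.x.round(4),np.degrees(r.x[2]-np.pi/2).round(1),(proj(d[1],W(r.x,Lb))-U1).round(1).tolist())
E
```

```text
box [0.4242 0.2432 1.4658] 1.4676461405737715 [[0.3, -0.4], [-0.3, 0.2], [-0.5, 1.9], [1.0, 2.0], [0.5, 2.1], [-3.4, -1.2], [-0.5, -1.0], [1.3, -0.9]]
[0.4457 0.0335 1.8015] 13.2 [[-1.6, -1.1], [0.0, -3.0], [0.9, 3.1], [0.8, 1.5]]
[ 0.504  -0.0986  1.5576] -0.8 [[-0.8, -1.1], [0.9, -2.2], [0.4, 1.4], [-0.5, 2.2]]
[ 0.5091 -0.2088  1.9475] 21.6 [[-1.4, 1.8], [1.3, 1.0], [2.4, 0.1], [-2.4, -3.2]]
```

```bash
sed -i 's/^O=.*/O=np.array([.4242,.2432]);A=1.4658/' h.py; cat >>h.py <<'E'
OP=.047/.093
def stow(c,a,wy,zg=.010,via=None):
    c=np.array(c); og=ori(a,-1); ob=ori(A,-1)
    manip.goto([*c,.06],og); manip.gripper_to(OP); manip.movel([*c,zg],rate=.1)
    manip.gripper_to(.25,f_grip=4); print("grip mm",manip.current_gripper_width()*93, manip.current_force().round(1))
    if via is not None: manip.movel([*via,zg],ob,rate=.1)
    manip.movel(bw(-.117,wy,zg),ob,rate=.1)
    manip.gripper_to(OP); manip.movel(bw(-.117,wy,.05),rate=.15)
    manip.movel(bw(-.175,wy,.05),rate=.15); manip.gripper_to(0); manip.movel(bw(-.175,wy,.0095),rate=.1)
    manip.movel(bw(-.09,wy,.0095),rate=.1); print("F",manip.current_force().round(2))
    hit=manip.movel(bw(-.0415,wy,.0095),rate=.05,contact_N=5); p=manip.current_ee_pos()
    d=p[:2]-O; print("hit",hit,"boxx",d@[np.cos(A),np.sin(A)],manip.current_force().round(2),manip.current_time_s())
E
python3 - <<'E'
from h import *
stow([.4450,.0335],1.8015,.0235)
cv2.imwrite("pics/w2.png",manip.snapshot("wrist"))
E
```

```text
grip mm 34.111921785076866 [-0.  -0.8  4.8]
F [-0.52  1.15 -0.58]
hit False boxx -0.04176806732294606 [ 0.09 -1.13 -0.36] 12.2833
```

View pics/w2.png

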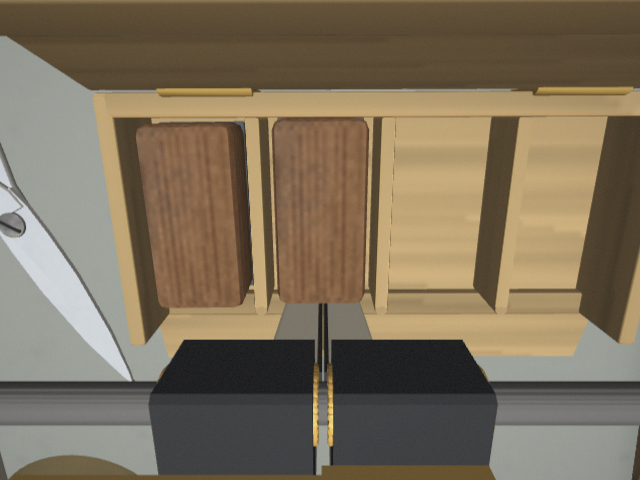

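A went into compartment 2 and sits centred, with its rear edge at row 303 against row 306 for block_in. B and C are next.

```bash
python3 - <<'E'
from h import *
up=lambda y:manip.movel(bw(-.05,y,.08),rate=.15)
up(.0235)
stow([.5025,-.0988],1.5576,-.0235); up(-.0235)
stow([.508,-.2120],1.955,-.0705); up(-.0705)
manip.goto(bw(-.09,-.01,.2),ori(A,-1)); manip.dwell(.2)
cv2.imwrite("pics/w3.png",manip.snapshot("wrist")); print(manip.current_time_s())
E
```

```text
grip mm 34.80091586129957 [-0.4 -0.   3.8]
F [-0.14 -0.31 -0.61]
hit False boxx -0.04164160814117166 [-0.94 -0.92 -0.52] 23.525
grip mm 34.338852579337434 [-1.  -0.2  3.1]
F [-1.   -0.32 -0.17]
hit False boxx -0.04156936028398934 [-0.07 -0.38 -0.44] 36.025
37.5167
```

View pics/w3.png

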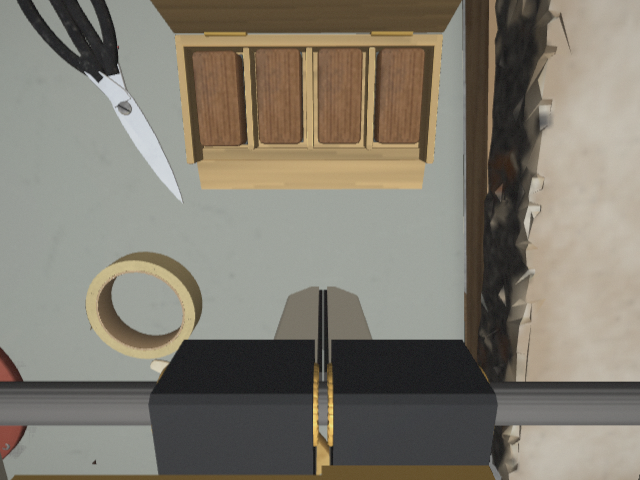

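All four compartments look full, with the blocks flat behind the lip (rear edges at rows 143–146). Next I'll close the lid from behind along its arc.

```bash
python3 - <<'E'
from h import *
manip.movel(bw(.145,0,.2),rate=.15); manip.movel(bw(.145,0,.1),rate=.12)
print("contact",manip.movel(bw(.095,0,.1),rate=.06,contact_N=2),((manip.current_ee_pos()[:2]-O)@[np.cos(A),np.sin(A)]).round(4))
manip.movel(bw(.055,0,.1),rate=.06); print(manip.current_force().round(1))
for th in np.arange(1.4,.05,-.15):
    manip.movel(bw(.0455-.075*np.cos(th)+.007*np.sin(th)+.0075,0,.0345+.075*np.sin(th)+.007*np.cos(th)),rate=.08)
    print(round(th,2),manip.current_force().round(1),end=" ")
p=manip.current_ee_pos(); x=(p[:2]-O)@[np.cos(A),np.sin(A)]
print("down",manip.movel(bw(x,0,.036),rate=.03,contact_N=15),manip.current_ee_pos(),manip.current_force().round(1))
manip.movel(bw(x,0,.2),rate=.15); 
manip.goto(bw(-.15,0,.22),ori(A,-1)); cv2.imwrite("pics/w4.png",np.hstack([manip.snapshot("wrist")[:,:],])); s=manip.snapshot("scene");t=manip.snapshot("top")
w=cv2.imread("pics/w4.png"); cv2.imwrite("pics/f.png",np.hstack([cv2.resize(w[0:300],(400,188)),cv2.resize(s[60:300,160:480],(400,300))[:188]]))
cv2.imwrite("pics/f.png",np.vstack([np.hstack([cv2.resize(w,(400,300)),cv2.resize(s[80:320,150:470],(400,300))]),np.hstack([cv2.resize(t[100:340,110:430],(400,300)),cv2.resize(t[100:340,320:640],(400,300))])]))
print(manip.current_time_s())
E
```

```text
contact False 0.0956
[-0.2 -0.7 -0.2]
1.4 [-0.  -1.1  0.3] 1.25 [-0.3 -0.3 -0.4] 1.1 [ 0.2  0.1 -0.4] 0.95 [ 0.2  0.4 -0.6] 0.8 [ 0.3  0.8 -0.2] 0.65 [ 0.6 -0.   0.3] 0.5 [ 0.8  0.1 -0.2] 0.35 [ 0.2 -0.1 -0.6] 0.2 [ 0.  -0.6 -0.5] down True [0.42249766 0.22374883 0.04177792] [-1.5  0.1  8.2]
47.1333
```

View pics/f.png

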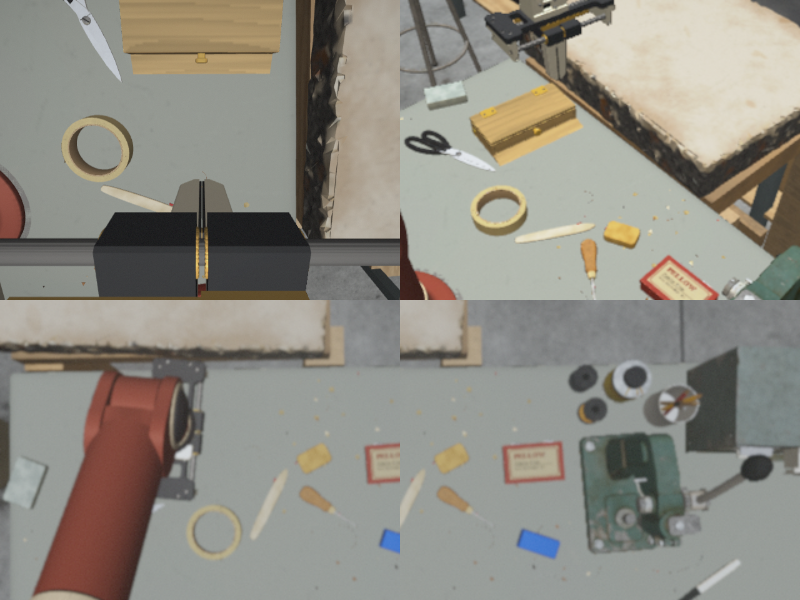

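The lid is down on the box (upper panels) and the bystanders haven't moved. I'll press once more near the front edge to make sure it's fully shut, then hand in.

```bash
python3 - <<'E'
from h import *
manip.movel(bw(-.15,0,.15),rate=.2);manip.movel(bw(-.03,0,.08),rate=.15)
print(manip.movel(bw(-.03,0,.038),rate=.03,contact_N=22),manip.current_ee_pos()[2],manip.current_force().round(1))
manip.movel(bw(-.03,0,.2),rate=.15);manip.dwell(.3);print(manip.current_time_s());manip.job_done()
E
```

```text
True 0.041800166062939924 [-1.  -0.8  5.8]
51.4
the job is handed in; nothing more can be done
```

The job is handed in at 51.4 s: all three loose blocks were slid into the free compartments, the lid was pressed shut (pressing stopped at 41.8 mm against 41.5 mm nominal), and the other things on the bench look unmoved in the final pictures.

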